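Clear the glue pot and press the assembly square into a frame corner

ROBOT

A 6-joint arm with a two-finger parallel gripper is mounted at the origin on a cart in front of the work surface, level with it; the furniture and walls round the work are solid. World frame = base frame: x ahead of the robot, y to its left, z up, the work surface at z = 0. Lengths are in m, angles in degrees, forces in N, time in s.
With the tool pointing down it reaches from about 0.325 to 0.9 m from the base axis. Payload 6.1 kg.
Tool frame: the origin (TCP) lies midway between the tips of the shut fingers; the grasp point (between the pads) lies pinch_z behind it (pinch_z is the distance from the TCP to the grasp point, in m); z points along the fingers, x is the direction in which the jaws open and shut, and the axes are right-handed (so a half turn about z gives the same grasp; the last joint's range is limited). The gripper opens to 87 mm and grips with 3 to 60 N. Pads are 19 mm wide; open, the fingers measure 117 mm over their backs; the gripper's body (75 mm by 190 mm) begins 51 mm behind the grasp point.
Start: joints at [-77.298, 12.628, 87.462, -0, 79.91, -7.225], TCP at [0.213, -0.588, 0.223] pointing down, gripper open.
Joint ranges: [-170.65, 170.65], [-52.31, 119.04], [5.05, 147.46], [-71.25, 251.25], [11.57, 151.72], [-153.62, 153.62]. Speed limits (degrees/s): [147.25, 147.25, 172.46, 180, 180, 180].

INTERFACE

Orientations are given as a 3x3 rotation matrix whose columns are the frame's x, y, z axes.
In Python, from station import * gives the robot as it stands.
- The arm moves only by the shell command python3 -m crank 'ROWS' [FORCE]. ROWS is a JSON object of lists of equal length, an entry for each row: "offset": the shift along the tool's x, y, z in mm, a list of three; "roll": the turn about the tool's z in degrees; "fingers": the closure, from 0 (fully open) to 1 (shut). A call has 1 to 5 rows; each row is the pose to reach, as a shift and turn from the pose commanded when the call began, along the tool's axes at that moment; what a row does not reach only later rows make up. A row lasts 1/10 s, in which the tool goes at most 50 mm and 8.59 degrees, less where a joint would pass 70% of its speed; a pose out of reach is approached as far as the arm can. A call with a gripper value outside its range is refused whole. The fingers move at their own pace and stop on an object; FORCE is the grip in N (left out, the last holds). Time passes only in rows, so rows that repeat a pose let the fingers close. It gives the time, the measured TCP pose, the force and the opening at its end, in the units of the state.
- observe(): the state, without advancing time (a new reading comes with each control period).
- snapshot(name): name is "scene" or "top" or "wrist"; returns a dict with "color" (420x560x3 uint8, blue, green, red), "depth" (420x560 float32, m along the optical axis (not along the pixel's ray), 0 where there is no reading), "camera_matrix" (3x3 intrinsics, pixels), "distortion" ([k1, k2, p1, p2, k3] as OpenCV has them; the pictures are not rectified), "position" and "orientation" of the camera in the world; the wrist camera has in their place "T_tool_cam" (4x4, takes a point from camera to tool coordinates, whose origin is the TCP and whose axes are the tool frame's). Camera axes: x right, y down, z forward; pixel columns grow to the right and rows downward; lengths in m; the calibration is good to about 2 mm. A picture is of the moment at which its call begins: read the wrist's pose just before it.
- job_done(): hands the job in, once; it reports no verdict.
The state is a dict: "clock": time; "joint_positions": joint angles; "qd": joint speeds; "effort": joint torques, N m; "eef_pos": TCP position; "orientation": TCP orientation; "contact_force": force on the tool from outside, world axes, zero at the start; "moment": the same for the moment, N m; "gripper_width": finger opening in m.
Only numpy, scipy, OpenCV 4.12 (cv2) and the standard library are available. Lean on these libraries where they do the work, as an engineer would, in place of code of your own. Each camera call takes 0.05 s, during which the arm holds its last target. There are 200 camera calls.

TASK

The two picture-frame rails glued on the plywood board must be held square while the glue takes. Nest the white glue pot that stands in their corner upright inside the other white pot where that one stands on the table, then take the metal assembly square by its black grip, lay it flat on the board and press it into the inside corner, without ramming, until both outer faces lie flush against both rails. Finish while still gripping it and keeping a light push on both rails; leave the other things on the table alone.

Things in the scene. Friction and masses are not known exactly. Their poses are not given: they have to be found in the camera images.
- board: plywood assembly board, 230 x 230 x 12 mm, fixed to the table. Origin: centre of its underside; x and y along its edges, z up. At yaw 0 its x points away from the robot. It carries the two rails along its +x and +y edges. Board and rails are waxed: the metal square slides on them easily (friction about 0.2).
- corner (a point): the inside corner of the two rails, on the board's top face (board frame 85, 85, 12 mm); axes as the board's. The free space of the corner lies towards -x and -y of the board.
- far_rail: wooden frame rail, fixed to the board, along the board's y: 22 mm wide, 212 mm long, its top 22 mm above the board's top (plus a 2 mm bead along the middle). Its inner face is the board's plane x = 85 mm. Its origin is that of the board.
- left_rail: wooden frame rail, fixed to the board, along the board's x: 22 mm wide, 190 mm long, same height. Its inner face is the board's plane y = 85 mm. Its origin is that of the board.
- square: loose aluminium assembly square, an L lying flat, 0.2 to 0.3 kg. Origin: underside, below the centre of its grip; z up. Grip: upright black post 22 x 22 mm, sides along the square's x and y, from 10 to 62 mm above the underside. Legs 22 mm wide, 20 mm tall; outer faces: its planes x = +38 mm (leg from y = +30 to -62 mm) and y = +38 mm (leg from x = +30 to -62 mm).
- square_corner (a point): the point where the square's two outer faces would meet (square frame 38, 38, 0 mm; the metal is notched 8 mm there), axes as the square's. When home, it lies at corner, the square's axes run as the board's, its +x face lies on far_rail and its +y face on left_rail.
- pot_a: white round glue pot standing on the board in the corner of the rails, empty, 55 mm tall, tapered: outer diameter 39 mm at the foot, 58 mm at the rim, wall 2.5 mm, thick bottom whose inner floor is 22 mm above the underside; 80 g. Origin: centre of its underside, z up.
- pot_b: the other, identical white glue pot, standing on the table beside the board. Origin: centre of its underside, z up. A pot nested fully in it has its underside 22 mm above this one's underside.
- stamp: bystander: rubber stamp on a wooden block, red face up, 52 x 56 x 27 mm; origin centre of its underside
- cream_jar: bystander: small white round screw-lid jar, 45 mm across, 36 mm tall; origin centre of its underside
- tweezers: bystander: black tweezers lying on the table, 20 x 124 x 10 mm; origin centre of its underside
Things that resemble listed ones, but are neither listed nor needed, are in the scene too. Leave any yellow look-alike of the pot_a alone.

How it is judged (in metres and radians):
On the way:
1. the pot from the corner is nested upright in the other pot and let go (horizontal distance between pot_a and pot_b below 0.006 m and z of pot_a in the frame of pot_b between 0.015 and 0.029 m and angle between pot_a's own z axis and vertical below 0.12 rad and angle between pot_b's own z axis and vertical below 0.08 rad and height (world z) of pot_b below 0.006 m and contact force between the fingers and pot_a below 0.2 N), for 0.3 s.
At the end, for the whole second after the job is handed in: pot_a nested in pot_b on the table (centres within 6 mm, 15 to 29 mm up, upright); square flat on the board (4 mm, 0.035 rad), its corner within 2 mm of the rails' corner, aligned within 0.03 rad, pressing each rail with over 0.5 N, still, gripped by the fingers (horizontal distance between pot_a and pot_b below 0.006 m and z of pot_a in the frame of pot_b between 0.015 and 0.029 m and angle between pot_a's own z axis and vertical below 0.12 rad and angle between pot_b's own z axis and vertical below 0.08 rad and height (world z) of pot_b below 0.006 m and x of square_corner in the frame of corner between -0.002 and 0.002 m and y of square_corner in the frame of corner between -0.002 and 0.002 m and z of square_corner in the frame of corner between -0.004 and 0.004 m and angle between the x axis of square and the x axis of board, either way round below 0.03 rad and angle between square's own z axis and vertical below 0.035 rad and contact force between square and far_rail above 0.5 N and contact force between square and left_rail above 0.5 N and contact force between the fingers and square above 2 N and linear speed of square below 0.01 m/s); the arm keeps its last pose, push and grip.
It fails at once if the square rams a rail (over 40 N) (contact force between square and far_rail above 40 N or contact force between square and left_rail above 40 N).
It fails at once if a bystander (stamp, jar, tweezers) is moved over 30 mm (distance of any of stamp, cream_jar, tweezers from where it was at the start of the episode above 0.03 m).
It also fails if it takes over 69 s, if anything falls off the work surface, if the arm or the gripper's body presses on something with over 40 N, if the wrist force passes 120 N, or if a joint passes its speed limit or range.

## Working session

There is one attempt and no reset: what is moved stays moved. The work goes in short steps, Python scripts to look and compute and a shell command to move; the robot and the scene stay as the last step left them, time stands still between calls to the robot, and variables do not carry over. Pictures are saved under pics/ and viewed, about 8 in all and at most 12, crops included, and the job is handed in when it is done.

```bash
ls; mkdir -p pics; cat > h.py <<'E'
from station import *
import numpy as np, cv2
def snap(n):
    o=observe(); s=snapshot(n)
    if n=="wrist":
        T=np.eye(4);T[:3,:3]=np.array(o["orientation"]);T[:3,3]=o["eef_pos"];T=T@np.array(s["T_tool_cam"])
    else:
        T=np.eye(4);T[:3,:3]=np.array(s["orientation"]);T[:3,3]=s["position"]
    s["T"]=T; return s
def cloud(s):
    h,w=s["depth"].shape; v,u=np.mgrid[:h,:w]
    p=cv2.undistortPoints(np.stack([u,v],-1).reshape(-1,1,2).astype(float),np.array(s["camera_matrix"]),np.array(s["distortion"])).reshape(h,w,2)
    d=s["depth"][...,None]; P=np.concatenate([p*d,d],-1)
    W=P@s["T"][:3,:3].T+s["T"][:3,3]; W[s["depth"]<=0]=np.nan
    return W
E
python3 - <<'E'
from h import *
o=observe(); print(o)
for n in("top","scene"):
    s=snap(n); cv2.imwrite(f"pics/{n}0.png",s["color"]); np.savez(f"{n}0.npz",W=cloud(s),c=s["color"]); print(n,s["T"].round(3).tolist())
E
python3 -c "
import station;print([k for k in dir(station) if k[0]!='_'])"
```

```text
pics
{'clock': 0.0, 'joint_positions': array([-7.72968010e+01,  1.26758450e+01,  8.75259875e+01,  1.89283875e-03,
        7.99089244e+01, -7.22466840e+00]), 'qd': array([-0.03497085, -0.0182965 ,  0.00644971, -0.05232535, -0.02554747,
       -0.03590386]), 'effort': array([-1.69168405e-03, -4.94617903e+01, -3.87375140e+01,  6.97969529e-02,
        5.71551849e-02, -1.30173944e-04]), 'eef_pos': array([ 0.21289713, -0.5869684 ,  0.22142867]), 'orientation': array([[ 3.40830997e-01, -9.40124501e-01, -3.93354885e-04],
       [-9.40122635e-01, -3.40831113e-01,  1.89290766e-03],
       [-1.91363645e-03, -2.75359773e-04, -9.99998131e-01]]), 'contact_force': array([-0.35023555, -0.52574229,  0.36153049]), 'moment': array([ 0.03991985, -0.01163974, -0.02971245]), 'gripper_width': 0.08702912494494515}
top [[-0.001, -0.993, 0.117, 0.422], [-1.0, -0.001, -0.016, 0.006], [0.016, -0.117, -0.993, 1.194], [0.0, 0.0, 0.0, 1.0]]
scene [[0.505, -0.404, 0.763, -0.502], [-0.863, -0.218, 0.455, -0.621], [-0.018, -0.888, -0.459, 0.671], [0.0, 0.0, 0.0, 1.0]]
['Unreachable', 'job_done', 'observe', 'pinch_z', 'snapshot']
```

View pics/top0.png

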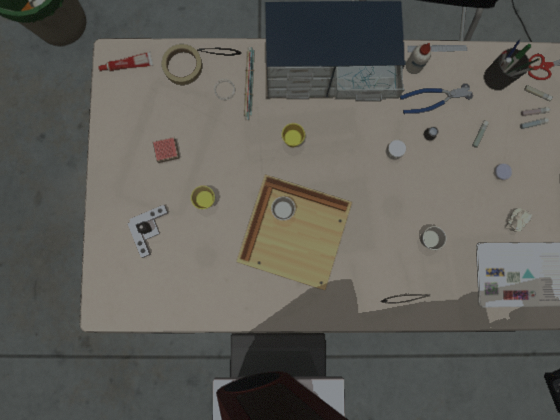

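View pics/scene0.png

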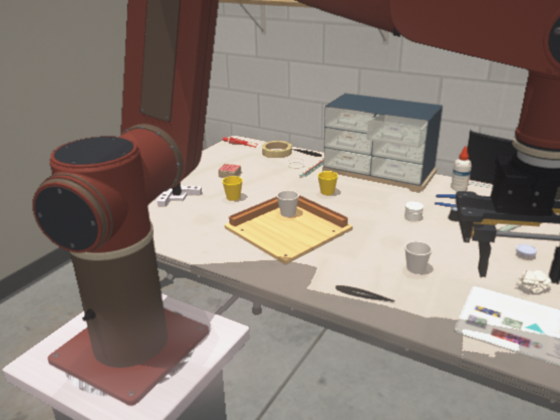

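The top view shows pot_a at (284,208) in the rails' corner, pot_b at (431,237), and the square at (147,230) with its corner towards the lower left. There are yellow look-alikes at (204,198) and (293,135). The cream jar is at (397,149), the tweezers at (405,298) and the stamp at (166,150).

```bash
python3 - <<'E'
from h import *
z=np.load("top0.npz");W=z["W"];c=z["c"]
print("pinch",pinch_z)
def reg(n,u0,u1,v0,v1,zl,zh):
    P=W[v0:v1,u0:u1].reshape(-1,3); P=P[(P[:,2]>zl)&(P[:,2]<zh)]
    r=cv2.minAreaRect((P[:,:2]*1000).astype(np.float32))
    print(n,len(P),"mean",P.mean(0).round(4),"rect",np.round(r[0]),np.round(r[1]),round(r[2],1),"zmax",P[:,2].max().round(3)); return P
reg("potA rim",268,302,194,224,.055,.075)
reg("potB rim",412,450,220,256,.045,.065)
reg("potB all",412,450,220,256,.01,.065)
reg("rails",235,355,172,262,.026,.04)
reg("board",230,360,170,292,.006,.04)
reg("sq",120,175,198,262,.01,.03)
reg("grip",120,175,198,262,.04,.08)
reg("yellow",190,218,184,212,.03,.08)
reg("table",300,320,300,315,-.05,.05)
for n,u0,v0,u1,v1 in (("sq",110,190,180,270),): 
    cv2.imwrite("pics/crop1.png",cv2.resize(c[v0:v1,u0:u1],None,fx=7,fy=7,interpolation=3))
E
```

```text
pinch 0.0187
potA rim 138 mean [ 0.5655 -0.009   0.0642] rect [562.  -9.] [55. 55.] 0.3 zmax 0.073
potB rim 149 mean [ 0.4915 -0.3798  0.0528] rect [ 491. -373.] [57. 56.] 89.8 zmax 0.06
potB all 484 mean [ 0.4918 -0.3785  0.0348] rect [ 491. -373.] [57. 56.] 89.8 zmax 0.06
rails 1700 mean [ 0.5661 -0.008   0.035 ] rect [512. -37.] [212. 212.] 72.3 zmax 0.04
board 8346 mean [ 0.5066 -0.038   0.0171] rect [516. -39.] [322. 295.] 89.0 zmax 0.04
sq 749 mean [0.5179 0.3295 0.0193] rect [511. 311.] [101. 102.] 23.9 zmax 0.029
grip 116 mean [0.5165 0.3246 0.0589] rect [517. 326.] [22. 22.] 23.1 zmax 0.068
yellow 195 mean [0.5944 0.1889 0.0477] rect [588. 183.] [56. 56.] 45.3 zmax 0.06
table 299 mean [ 3.237e-01 -7.580e-02  1.000e-04] rect [324. -76.] [35. 48.] 0.2 zmax 0.007
```

View pics/crop1.png

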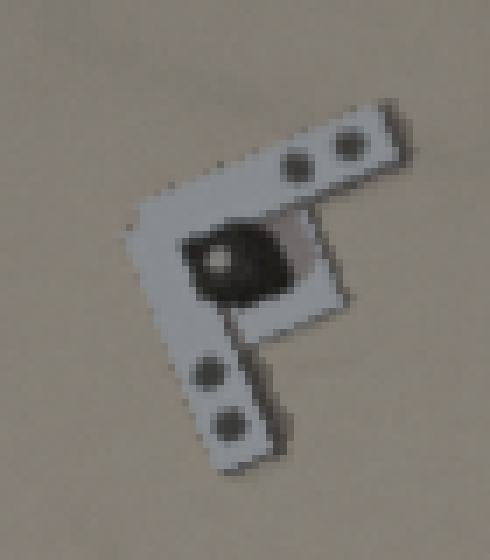

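The crop shows the square's corner at upper left (130,235), its legs running right-up and down, and the black grip at about (235,262). That gives a square yaw of about +23° and a board yaw of about -17.7°. All sizes fit the given ones: rims about 56 mm, grip 22 mm, rails 212 mm, table z = 0.

```bash
cat >> h.py <<'E'
def off(x,y,z,o=None):
    o=o or observe(); R=np.array(o["orientation"]); d=R.T@(np.array([x,y,z])-o["eef_pos"])
    print("off mm",(d*1000).round(1),"yaw",np.degrees(np.arctan2(R[1,0],R[0,0])).round(2),"t",round(o["clock"],2),"F",o["contact_force"].round(1),"w",round(o["gripper_width"],4),"pos",o["eef_pos"].round(4))
E
python3 -c "
from h import *
off(.562,-.009,.2)
s=snapshot('wrist');print(np.array(s['T_tool_cam']).round(3))"
```

```text
off mm [-424.4 -525.2   22.4] yaw -70.07 t 0.1 F [ 0.2  0.5 -0.3] w 0.0869 pos [ 0.2129 -0.587   0.2215]
[[ 1.    -0.     0.001  0.001]
 [ 0.     0.957  0.291 -0.08 ]
 [-0.001 -0.291  0.957 -0.164]
 [ 0.     0.     0.     1.   ]]
```

```bash
python3 -m crank '{"offset":[[-31,-38,2],[-62,-76,4],[-93,-114,6],[-124,-152,8],[-155,-190,8]],"roll":[0,0,0,0,0],"fingers":[0,0,0,0,0]}' 15
python3 -m crank '{"offset":[[-31,-38,2],[-62,-76,4],[-93,-114,6],[-124,-152,8],[-155,-190,8]],"roll":[0,0,0,0,0],"fingers":[0,0,0,0,0]}'
python3 -m crank '{"offset":[[-31,-38,2],[-62,-76,4],[-93,-114,6],[-114,-145,6],[-114,-145,6]],"roll":[0,0,0,0,0],"fingers":[0,0,0,0,0]}'
python3 -m crank '{"offset":[[0,0,0],[0,0,0]],"roll":[0,0],"fingers":[0,0]}'
python3 - <<'E'
from h import *
off(.562,-.009,.049)
s=snap("wrist");W=cloud(s);cv2.imwrite("pics/w1.png",s["color"])
m=(W[...,2]>.058)&(W[...,2]<.073);P=W[m]
P=P[np.hypot(P[:,0]-.562,P[:,1]+.009)<.045]
r=cv2.minEnclosingCircle((P[:,:2]*1000).astype(np.float32));print("pot",r,P.mean(0),np.percentile(P[:,2],95))
m=(W[...,2]>.028)&(W[...,2]<.04);P=W[m];print("rails",cv2.minAreaRect((P[:,:2]*1000).astype(np.float32)))
E
```

```text
clock: 0.65
eef_pos: [0.3392, -0.375, 0.2139]
orientation: [[0.34, -0.94, -0.0], [-0.94, -0.34, 0.001], [-0.001, 0.0, -1.0]]
contact_force: [0.9, -0.0, -0.4]
gripper_width: 0.087
clock: 1.15
eef_pos: [0.465, -0.1646, 0.2062]
orientation: [[0.341, -0.94, -0.0], [-0.94, -0.341, 0.0], [-0.0, 0.0, -1.0]]
contact_force: [0.3, -1.1, -0.4]
gripper_width: 0.0871
clock: 1.65
eef_pos: [0.5635, -0.006, 0.2001]
orientation: [[0.345, -0.939, 0.0], [-0.939, -0.345, 0.001], [-0.001, -0.001, -1.0]]
contact_force: [0.6, -1.2, 0.0]
gripper_width: 0.0867
clock: 1.85
eef_pos: [0.5614, -0.0107, 0.2002]
orientation: [[0.34, -0.94, -0.001], [-0.94, -0.34, -0.0], [-0.0, 0.001, -1.0]]
contact_force: [-0.8, -0.2, -0.5]
gripper_width: 0.0869
off mm [ -1.4  -1.2 151.2] yaw -70.1 t 1.85 F [-0.8 -0.2 -0.5] w 0.0869 pos [ 0.5614 -0.0107  0.2002]
pot ((559.0963134765625, -11.261143684387207), 28.74774169921875) [ 0.55396536 -0.01282106  0.06580655] 0.06912490533308435
rails ((580.031494140625, 18.567916870117188), (226.16448974609375, 323.3982238769531), 30.766206741333008)
```

View pics/w1.png

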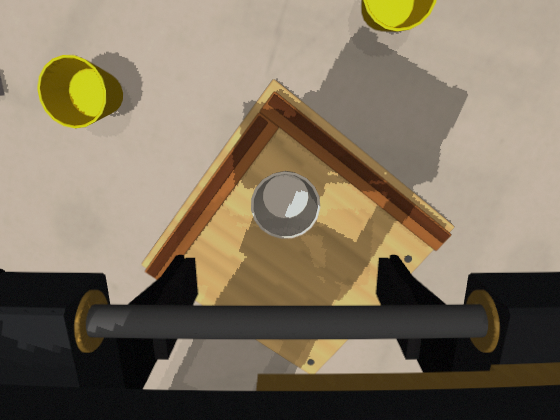

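The wrist view shows pot_a's rim at (285,205), radius 28.7 mm as expected, at about (0.560, -0.0105). I'll descend and grasp it at the rim.

```bash
python3 -m crank '{"offset":[[-1,1,40],[-1,1,80],[-1,1,115],[-1,1,140],[-1,1,151]],"roll":[0,0,0,0,0],"fingers":[0,0,0,0,0]}' 15
python3 -m crank '{"offset":[[0,0,0],[0,0,0],[0,0,0],[0,0,0],[0,0,0]],"roll":[0,0,0,0,0],"fingers":[0.2,0.5,1,1,1]}' 15
python3 -m crank '{"offset":[[0,0,0],[0,0,0],[0,0,0]],"roll":[0,0,0],"fingers":[1,1,1]}' 15
python3 -m crank '{"offset":[[0,0,-5],[0,0,-15],[0,0,-35],[0,0,-60],[0,0,-85]],"roll":[0,0,0,0,0],"fingers":[1,1,1,1,1]}' 15
python3 -c "
from h import *
off(.4915,-.3735,.13)"
```

```text
clock: 2.4
eef_pos: [0.5582, -0.0104, 0.0467]
orientation: [[0.339, -0.941, -0.005], [-0.941, -0.339, 0.001], [-0.002, 0.004, -1.0]]
contact_force: [-0.5, 0.4, -1.6]
gripper_width: 0.0869
clock: 2.9
eef_pos: [0.5617, -0.0095, 0.0508]
orientation: [[0.341, -0.94, 0.002], [-0.94, -0.341, -0.0], [0.001, -0.002, -1.0]]
contact_force: [-0.2, -0.0, 4.8]
gripper_width: 0.0556
clock: 3.2
eef_pos: [0.5618, -0.0095, 0.0508]
orientation: [[0.341, -0.94, 0.002], [-0.94, -0.341, -0.0], [0.001, -0.002, -1.0]]
contact_force: [-0.7, -0.9, 5.7]
gripper_width: 0.0558
clock: 3.7
eef_pos: [0.5604, -0.0093, 0.1356]
orientation: [[0.341, -0.94, -0.001], [-0.94, -0.341, 0.0], [-0.0, 0.001, -1.0]]
contact_force: [-0.5, -0.1, -0.1]
gripper_width: 0.0558
off mm [318.9 188.9   5.6] yaw -70.07 t 3.7 F [-0.5 -0.1 -0.1] w 0.0558 pos [ 0.5604 -0.0093  0.1356]
```

```bash
python3 - <<'E'
from h import *
s=snap("wrist");W=cloud(s);cv2.imwrite("pics/w2.png",s["color"])
s2=snap("scene");o=observe();off(.4915,-.3735,.13)
cv2.imwrite("pics/w2.png",np.hstack([cv2.resize(s["color"],(400,300)),cv2.resize(s2["color"][80:290,180:460],(400,300))]))
P=W[np.hypot(W[...,0]-.5604,W[...,1]+.0093)<.04];P=P[P[:,2]>.06];print(len(P),np.percentile(P[:,2],[5,50,95]))
E
```

```text
off mm [317.3 191.9   9.1] yaw -70.07 t 3.8 F [ 0.9 -0.8 -0.3] w 0.0558 pos [ 0.5637 -0.0098  0.1392]
38055 [0.11992561 0.22345463 0.2456532 ]
```

View pics/w2.png

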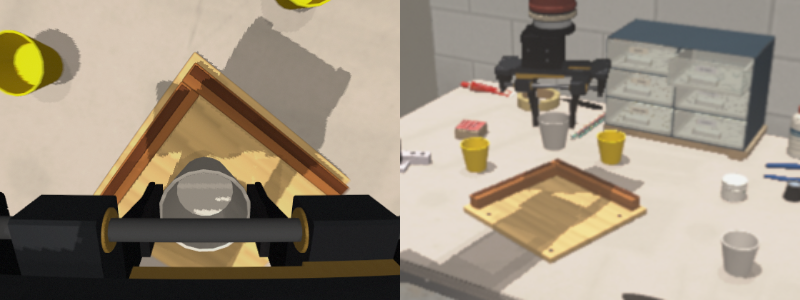

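The pot is held upright: at (205,205) in the left half and (553,130) in the right half. I'll move beside pot_b so the wrist camera sees it ahead.

```bash
python3 -m crank '{"offset":[[42,34,0],[84,68,0],[126,102,0],[168,136,0],[210,170,0]],"roll":[0,0,0,0,0],"fingers":[1,1,1,1,1]}' 15
python3 -m crank '{"offset":[[36,34,0],[72,66,0],[107,97,0],[107,97,0],[107,97,0]],"roll":[0,0,0,0,0],"fingers":[1,1,1,1,1]}' 15
python3 -m crank '{"offset":[[0,0,0],[0,0,0]],"roll":[0,0],"fingers":[1,1]}' 15
python3 - <<'E'
from h import *
s=snap("wrist");W=cloud(s);cv2.imwrite("pics/w3.png",s["color"])
P=W[(W[...,2]>.046)&(W[...,2]<.062)]
P=P[np.hypot(P[:,0]-.4915,P[:,1]+.3735)<.045];print(len(P))
r=cv2.minEnclosingCircle((P[:,:2]*1000).astype(np.float32));print("potb",r,np.percentile(P[:,2],95),P.min(0),P.max(0))
off(r[0][0]/1000,r[0][1]/1000,.061)
E
```

```text
clock: 4.3
eef_pos: [0.4778, -0.2469, 0.1337]
orientation: [[0.341, -0.94, -0.001], [-0.94, -0.341, 0.001], [-0.001, 0.0, -1.0]]
contact_force: [0.5, -0.0, -0.3]
gripper_width: 0.0559
clock: 4.8
eef_pos: [0.4233, -0.3797, 0.1334]
orientation: [[0.338, -0.941, -0.001], [-0.941, -0.338, 0.002], [-0.002, 0.0, -1.0]]
contact_force: [-0.1, 0.6, -1.6]
gripper_width: 0.0557
clock: 5.0
eef_pos: [0.4248, -0.3779, 0.1341]
orientation: [[0.342, -0.94, -0.0], [-0.94, -0.342, 0.001], [-0.001, 0.0, -1.0]]
contact_force: [-0.7, 0.4, -1.3]
gripper_width: 0.0563
2056
potb ((488.8634948730469, -375.00244140625), 28.783523559570312) 0.05714544967527446 [ 0.46046473 -0.40373262  0.04600012] [ 0.51746459 -0.34658073  0.05863962]
off mm [ 19.2 -61.   73.2] yaw -69.96 t 5.05 F [-0.5 -0.7 -1.1] w 0.0556 pos [ 0.425  -0.3779  0.1343]
```

View pics/w3.png

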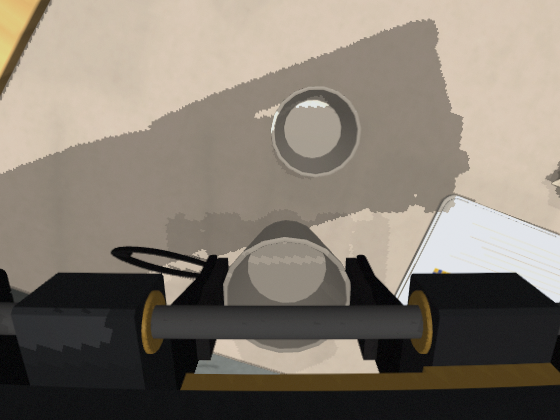

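pot_b's rim is at (316,131), and the held pot's rim at about (287,295). Next, the held pot's centre in the same camera.

```bash
python3 - <<'E'
from h import *
o=observe();s=snap("wrist");W=cloud(s);R=np.array(o["orientation"])
T=(W-o["eef_pos"])@R
m=np.zeros(W.shape[:2],bool);m[236:302,228:348]=1
z=T[...,2];print(np.nanpercentile(z[m],[1,5,20,50]))
zt=np.nanpercentile(z[m],1)
for lo,hi in((-.03,-.012),(-.022,-.012),(-.026,-.019),):
    P=T[m&(z>lo)&(z<hi)]
    if len(P)<20: continue
    # circle fit on outer points per angle, top half visible
    from scipy.optimize import least_squares
    f=least_squares(lambda p:np.hypot(P[:,0]-p[0],P[:,1]-p[1])-p[2],[0,0,.028],loss="soft_l1",f_scale=.001)
    print(lo,hi,len(P),f.x*1000,np.abs(f.fun).mean()*1000,P.min(0)*1000,P.max(0)*1000)
off(.4889,-.375,.061)
E
```

```text
[-0.01787566 -0.01712861 -0.00573754  0.01511231]
-0.03 -0.012 1179 [ 0.81283858  1.39333158 26.14026743] 0.5963186382109228 [-25.50271322 -25.69390363 -18.9289575 ] [ 27.59382323   7.27401429 -12.00225579]
-0.022 -0.012 1179 [ 0.81283858  1.39333158 26.14026743] 0.5963186382109228 [-25.50271322 -25.69390363 -18.9289575 ] [ 27.59382323   7.27401429 -12.00225579]
off mm [ 19.  -61.1  73.4] yaw -69.96 t 5.1 F [-0.9 -0.2 -0.9] w 0.0556 pos [ 0.425  -0.3781  0.1344]
```

```bash
python3 -m crank '{"offset":[[9,-31,0],[18,-62,0],[18,-62,0],[18,-62,12],[18,-62,25]],"roll":[0,0,0,0,0],"fingers":[1,1,1,1,1]}' 15
python3 -m crank '{"offset":[[0,0,10],[0,0,20],[0,0,30],[0,0,38],[0,0,38]],"roll":[0,0,0,0,0],"fingers":[1,1,1,1,1]}' 15
python3 -c "
from h import *
off(.4889-.0016,-.375+.0012,.0605)"
```

```text
clock: 5.6
eef_pos: [0.4885, -0.3747, 0.1087]
orientation: [[0.342, -0.94, -0.0], [-0.94, -0.342, -0.0], [0.0, 0.0, -1.0]]
contact_force: [0.6, 0.6, -1.4]
gripper_width: 0.0555
clock: 6.1
eef_pos: [0.488, -0.3745, 0.0699]
orientation: [[0.341, -0.94, -0.002], [-0.94, -0.341, 0.002], [-0.002, 0.001, -1.0]]
contact_force: [0.1, 0.2, -1.2]
gripper_width: 0.0556
off mm [-0.9  0.4  9.4] yaw -70.09 t 6.1 F [ 0.1  0.2 -1.2] w 0.0556 pos [ 0.488  -0.3745  0.0699]
```

```bash
python3 -m crank '{"offset":[[0,-1,3],[0,-1.5,5],[0,-1.5,7],[0,-1.5,8],[0,-1.5,8]],"roll":[0,0,0,0,0],"fingers":[1,1,1,1,1]}' 15
python3 -m crank '{"offset":[[0,0,0],[0,0,0],[0,0,0],[0,0,0],[0,0,0]],"roll":[0,0,0,0,0],"fingers":[0.25,0.15,0,0,0]}' 15
python3 -m crank '{"offset":[[0,0,0],[0,0,0],[0,0,-10],[0,0,-30],[0,0,-60]],"roll":[0,0,0,0,0],"fingers":[0,0,0,0,0]}' 15
python3 -m crank '{"offset":[[0,20,-40],[0,45,-60],[0,70,-60],[0,70,-60],[0,70,-60]],"roll":[0,0,0,0,0],"fingers":[0,0,0,0,0]}' 15
python3 - <<'E'
from h import *
s=snap("wrist");W=cloud(s);cv2.imwrite("pics/w4.png",s["color"][:300])
near=W[np.hypot(W[...,0]-.489,W[...,1]+.375)<.05]
for lo,hi in((.07,.085),(.045,.06)):
    P=near[(near[:,2]>lo)&(near[:,2]<hi)]
    print(len(P),cv2.minEnclosingCircle((P[:,:2]*1000).astype(np.float32)),np.percentile(P[:,2],95))
off(.52,.32,.18)
E
```

```text
clock: 6.6
eef_pos: [0.4902, -0.3746, 0.0635]
orientation: [[0.341, -0.94, -0.0], [-0.94, -0.341, 0.0], [-0.0, 0.0, -1.0]]
contact_force: [0.4, -0.2, -1.0]
gripper_width: 0.0558
clock: 7.1
eef_pos: [0.4903, -0.3747, 0.0636]
orientation: [[0.341, -0.94, 0.0], [-0.94, -0.341, -0.0], [0.0, -0.0, -1.0]]
contact_force: [-0.1, 0.1, -0.7]
gripper_width: 0.084
clock: 7.6
eef_pos: [0.4892, -0.3737, 0.1229]
orientation: [[0.341, -0.94, -0.003], [-0.94, -0.341, 0.003], [-0.003, 0.002, -1.0]]
contact_force: [-0.3, -0.7, 0.3]
gripper_width: 0.0869
clock: 8.1
eef_pos: [0.4244, -0.3987, 0.1842]
orientation: [[0.34, -0.941, 0.001], [-0.941, -0.34, -0.0], [0.001, -0.001, -1.0]]
contact_force: [-0.5, 0.4, 0.1]
gripper_width: 0.0869
1507 ((487.473388671875, -376.079345703125), 28.878828048706055) 0.07921523053332667
2397 ((487.4418640136719, -376.3522033691406), 23.509790420532227) 0.058094058061643916
off mm [-642.9 -334.2    3.9] yaw -70.09 t 8.15 F [0.3 0.7 0.1] w 0.0867 pos [ 0.4247 -0.3983  0.1837]
```

View pics/w4.png

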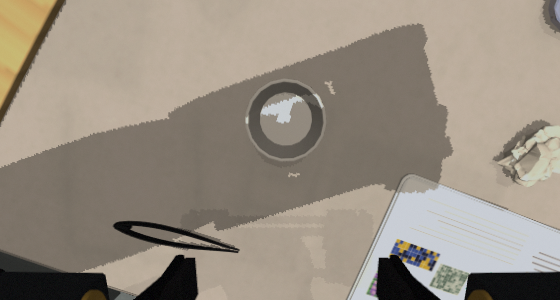

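The pots are nested, concentric at (285,119), with the upper rim at about 0.077–0.079 m (expected 0.077). Next I'll look at the empty corner.

```bash
python3 -m crank '{"offset":[[-38,-29,-3],[-76,-58,-6],[-114,-87,-9],[-152,-116,-12],[-190,-145,-16]],"roll":[0,0,0,0,0],"fingers":[0,0,0,0,0]}' 15
python3 -m crank '{"offset":[[-38,-29,0],[-76,-58,0],[-114,-87,0],[-135,-103,0],[-135,-103,0]],"roll":[0,0,0,0,0],"fingers":[0,0,0,0,0]}' 15
python3 -m crank '{"offset":[[0,0,0],[0,0,0],[0,0,0]],"roll":[0,0,0],"fingers":[0,0,0]}' 15
python3 - <<'E'
from h import *
s=snap("wrist");W=cloud(s);cv2.imwrite("pics/w5.png",s["color"]);np.savez("w5.npz",W=W,c=s["color"])
off(.517,.325,.2)
# rail top points; inner faces: fit in board frame of guess
C0=np.array([.6176,.0175]);
from scipy.optimize import least_squares
yaw=np.radians(-17.7)
for it in range(3):
    R=np.array([[np.cos(yaw),-np.sin(yaw)],[np.sin(yaw),np.cos(yaw)]])
    B=(W[...,:2]-C0)@R; z=W[...,2]
    top=(z>.028)&(z<.042); brd=(z>.006)&(z<.017)
    def edge(a,b):  # a: normal coord, b: along coord; boundary board->rail top
        out=[]
        for t in np.arange(-.15,-.03,.004):
            m=(b>t)&(b<t+.004)
            x1=a[m&top&(a>-.012)&(a<.04)]; x0=a[m&brd&(a>-.05)&(a<.012)]
            if len(x1)>10 and len(x0)>10: out.append((t+.002,np.percentile(x1,3),np.percentile(x0,98),np.percentile(x1,97)))
        return np.array(out)
    f=edge(B[...,0],B[...,1]); l=edge(B[...,1],B[...,0])
    if it<2:
        pass
    res=[]
    for n,e in(("far",f),("left",l)):
        k=[np.polyfit(e[:,0],e[:,j],1) for j in(1,2,3)]
        print(n,len(e),"innertop med %.1f boardend %.1f outer %.1f"%tuple(np.median(e[:,j])*1e3 for j in(1,2,3)),"slopes deg",[round(float(np.degrees(q[0])),2) for q in k])
        res.append((np.degrees(k[0][0]),np.median(e[:,1])))
    break
print("heights",np.median(z[top]),np.median(z[brd]))
E
```

```text
clock: 8.65
eef_pos: [0.4966, -0.1677, 0.1992]
orientation: [[0.342, -0.94, -0.001], [-0.94, -0.342, 0.001], [-0.001, 0.0, -1.0]]
contact_force: [1.3, 0.5, 0.2]
gripper_width: 0.087
clock: 9.15
eef_pos: [0.5474, -0.004, 0.1991]
orientation: [[0.346, -0.938, -0.001], [-0.938, -0.346, 0.001], [-0.002, 0.0, -1.0]]
contact_force: [0.8, -0.2, 0.6]
gripper_width: 0.0871
clock: 9.45
eef_pos: [0.5466, -0.0095, 0.1994]
orientation: [[0.339, -0.941, -0.0], [-0.941, -0.339, -0.0], [-0.0, 0.0, -1.0]]
contact_force: [0.4, -0.5, -0.2]
gripper_width: 0.0871
off mm [-324.8  -85.6   -0.6] yaw -70.17 t 9.5 F [-0.1 -0.1 -0.3] w 0.0871 pos [ 0.5466 -0.0095  0.1994]
far 30 innertop med -1.0 boardend -3.2 outer 19.2 slopes deg [0.14, 0.14, -0.15]
left 30 innertop med -2.5 boardend -4.6 outer 18.0 slopes deg [-0.12, -0.07, 0.15]
heights 0.03606252041505836 0.013354019713442827
```

View pics/w5.png

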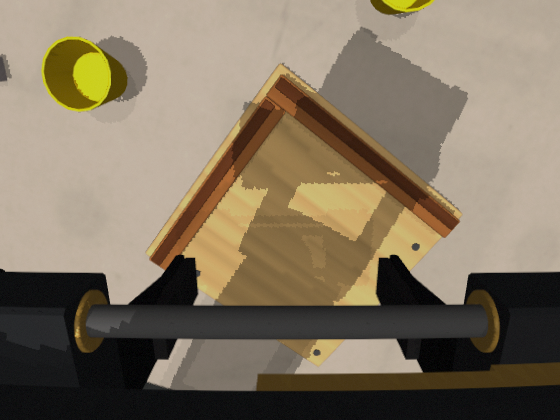

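The corner is clear, with the inner corner at (283,108). Measured with the wrist camera it lies at about (0.614, 0.015), yaw -17.7°, heights 36 and 13 mm. Next, over to the square.

```bash
python3 -m crank '{"offset":[[-48,-2,0],[-96,-3,0],[-144,-5,0],[-192,-6,0],[-240,-8,0]],"roll":[0,0,0,0,0],"fingers":[0,0,0,0,0]}' 15
python3 -m crank '{"offset":[[-45,-1,0],[-75,-3,0],[-85,-3,0],[-85,-3,0],[-85,-3,0]],"roll":[0,0,0,0,0],"fingers":[0,0,0,0,0]}' 15
python3 -m crank '{"offset":[[0,0,0],[0,0,0]],"roll":[0,0],"fingers":[0,0]}' 15
python3 - <<'E'
from h import *
s=snap("wrist");W=cloud(s);cv2.imwrite("pics/w6.png",s["color"])
near=W[np.hypot(W[...,0]-.517,W[...,1]-.325)<.085]
for lo,hi in((.055,.075),(.014,.026)):
    P=near[(near[:,2]>lo)&(near[:,2]<hi)]
    print(len(P),cv2.minAreaRect((P[:,:2]*1000).astype(np.float32)),np.median(P[:,2]),P[:,:2].mean(0))
off(.517,.325,.045)
E
```

```text
clock: 10.0
eef_pos: [0.472, 0.2206, 0.1998]
orientation: [[0.339, -0.941, 0.001], [-0.941, -0.339, 0.0], [0.0, -0.001, -1.0]]
contact_force: [0.1, 0.1, 0.1]
gripper_width: 0.0874
clock: 10.5
eef_pos: [0.4469, 0.2996, 0.1995]
orientation: [[0.34, -0.94, 0.0], [-0.94, -0.34, -0.001], [0.001, 0.0, -1.0]]
contact_force: [0.3, -0.6, -0.7]
gripper_width: 0.087
clock: 10.7
eef_pos: [0.447, 0.2996, 0.1995]
orientation: [[0.339, -0.941, 0.0], [-0.941, -0.339, -0.0], [0.0, -0.0, -1.0]]
contact_force: [0.2, 1.2, -1.2]
gripper_width: 0.0872
785 ((514.783935546875, 325.5077819824219), (21.495643615722656, 22.103673934936523), 23.114904403686523) 0.06327925806940876 [0.5149913  0.32555335]
5030 ((508.2813720703125, 309.8937072753906), (99.66741180419922, 99.86740112304688), 23.504730224609375) 0.021342345266825297 [0.51899307 0.33129911]
off mm [  0.  -74.4 154.6] yaw -70.18 t 10.75 F [-0.  -0.1  0.6] w 0.0872 pos [0.447  0.2998 0.1996]
```

View pics/w6.png

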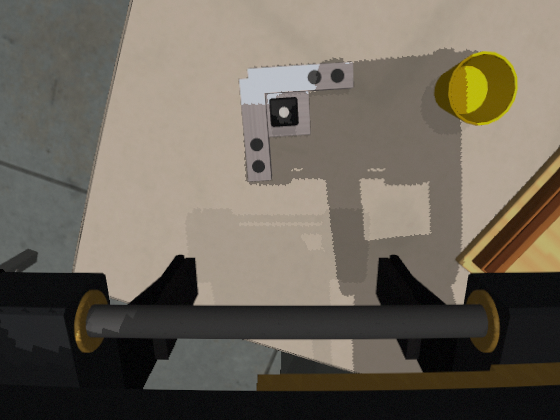

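The grip is at (284,112), i.e. (0.515, 0.3255), with the square's yaw 23.4°. The legs' box agrees. Grasping.

```bash
python3 -m crank '{"offset":[[-1,-36,20],[-1,-73,50],[-1,-73,90],[-1,-73,125],[-1,-73,150]],"roll":[-1.5,-3.5,-3.5,-3.5,-3.5],"fingers":[0,0,0,0,0]}' 15
python3 -m crank '{"offset":[[0,0,10],[0,0,18],[0,0,22],[0,0,23],[0,0,23]],"roll":[0,0,0,0,0],"fingers":[0,0,0,0,0]}' 15
python3 -c "
from h import *
off(.515,.3255,.026)"
python3 -m crank '{"offset":[[0,0,0],[0,0,0],[0,0,0],[0,0,0],[0,0,0]],"roll":[0,0,0,0,0],"fingers":[0.4,0.7,1,1,1]}' 40
python3 -m crank '{"offset":[[0,0,0],[0,0,0],[0,0,0],[0,0,0],[0,0,0]],"roll":[0,0,0,0,0],"fingers":[1,1,1,1,1]}' 40
```

```text
clock: 11.25
eef_pos: [0.5137, 0.3252, 0.0463]
orientation: [[0.397, -0.918, -0.003], [-0.918, -0.397, -0.002], [0.0, 0.004, -1.0]]
contact_force: [-0.5, -0.2, -0.0]
gripper_width: 0.0871
clock: 11.75
eef_pos: [0.5156, 0.3271, 0.0279]
orientation: [[0.398, -0.918, 0.002], [-0.918, -0.398, 0.001], [-0.0, -0.002, -1.0]]
contact_force: [-0.4, 1.0, -0.0]
gripper_width: 0.0869
off mm [1.2 1.2 1.9] yaw -66.57 t 11.75 F [-0.4  1.  -0. ] w 0.0869 pos [0.5156 0.3271 0.0279]
clock: 12.25
eef_pos: [0.5147, 0.3267, 0.0266]
orientation: [[0.398, -0.918, 0.0], [-0.918, -0.398, 0.0], [0.0, -0.0, -1.0]]
contact_force: [0.5, 0.1, 1.1]
gripper_width: 0.0548
clock: 12.75
eef_pos: [0.5147, 0.3266, 0.0265]
orientation: [[0.398, -0.918, 0.0], [-0.918, -0.398, -0.0], [0.0, 0.0, -1.0]]
contact_force: [0.3, -0.3, 0.0]
gripper_width: 0.0218
```

Gripped at 21.8 mm. I'll lift, carry and turn by 41°.

```bash
python3 -m crank '{"offset":[[0,0,-5],[0,0,-20],[0,0,-50],[0,0,-80],[0,0,-104]],"roll":[0,0,0,0,0],"fingers":[1,1,1,1,1]}' 40
python3 -m crank '{"offset":[[30,9,0],[65,20,0],[105,33,0],[145,45,0],[185,58,0]],"roll":[0,0,0,0,0],"fingers":[1,1,1,1,1]}' 40
python3 -m crank '{"offset":[[40,12,0],[75,23,0],[105,33,0],[130,41,0],[145,45,0]],"roll":[5,12,18,24,30],"fingers":[1,1,1,1,1]}' 40
python3 -m crank '{"offset":[[0,0,0],[0,0,0],[0,0,0],[0,0,0]],"roll":[6,11.1,11.1,11.1],"fingers":[1,1,1,1]}' 40
python3 - <<'E'
from h import *
o=observe();s=snap("wrist");W=cloud(s);cv2.imwrite("pics/w7.png",s["color"])
off(.5514,-.0176,.06,o)
z=W[...,2]
near=(np.hypot(W[...,0]-o["eef_pos"][0],W[...,1]-o["eef_pos"][1])<.085)
P=W[near&(z>o["eef_pos"][2]-.014)&(z<o["eef_pos"][2]+.002)]
print(len(P),cv2.minAreaRect((P[:,:2]*1000).astype(np.float32)),np.median(P[:,2])-o["eef_pos"][2])
E
```

```text
clock: 13.25
eef_pos: [0.5153, 0.327, 0.1337]
orientation: [[0.398, -0.918, 0.002], [-0.918, -0.398, 0.001], [-0.0, -0.002, -1.0]]
contact_force: [0.6, 0.1, -1.4]
gripper_width: 0.0213
clock: 13.75
eef_pos: [0.5352, 0.1325, 0.1319]
orientation: [[0.398, -0.917, 0.002], [-0.917, -0.398, 0.0], [0.0, -0.001, -1.0]]
contact_force: [0.1, -0.7, -2.7]
gripper_width: 0.0216
clock: 14.25
eef_pos: [0.5517, -0.0193, 0.1319]
orientation: [[-0.121, -0.993, 0.001], [-0.993, 0.121, -0.001], [0.001, -0.001, -1.0]]
contact_force: [0.2, 1.1, -1.9]
gripper_width: 0.0211
clock: 14.65
eef_pos: [0.5515, -0.017, 0.1313]
orientation: [[-0.301, -0.954, 0.001], [-0.954, 0.301, -0.0], [-0.0, -0.001, -1.0]]
contact_force: [0.0, -0.2, -2.1]
gripper_width: 0.0223
off mm [ 0.6  0.  71.3] yaw -107.53 t 14.65 F [ 0.  -0.2 -2.1] w 0.0223 pos [ 0.5515 -0.017   0.1313]
11834 ((536.695556640625, -25.706466674804688), (100.18570709228516, 100.59123229980469), 72.4617691040039) -0.0052023815961068365
```

View pics/w7.png

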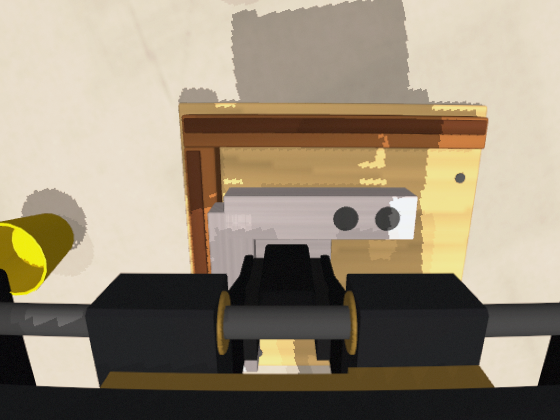

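The square is held level with yaw -17.5°, its corner at about (222,190) in the image, roughly 12 mm short of both rails. Lowering.

```bash
python3 -m crank '{"offset":[[0,0,25],[0,0,50],[0,0,70],[0,0,80],[0,0,85]],"roll":[0.1,0.1,0.1,0.1,0.1],"fingers":[1,1,1,1,1]}' 40
python3 -m crank '{"offset":[[0,0,2],[0,0,4],[0,0,5.5],[0,0,7],[0,0,7]],"roll":[0,0,0,0,0],"fingers":[1,1,1,1,1]}' 40
python3 -c "
from h import *
off(.5665,-.0098,.0385)"
```

```text
clock: 15.2
eef_pos: [0.5508, -0.0168, 0.0447]
orientation: [[-0.304, -0.953, -0.002], [-0.953, 0.304, 0.0], [0.0, 0.002, -1.0]]
contact_force: [0.2, -0.1, -2.0]
gripper_width: 0.0218
clock: 15.7
eef_pos: [0.5515, -0.0171, 0.0388]
orientation: [[-0.305, -0.952, 0.0], [-0.952, 0.305, -0.0], [-0.0, -0.0, -1.0]]
contact_force: [0.0, 0.2, -2.6]
gripper_width: 0.0219
off mm [-11.6 -12.    0.3] yaw -107.77 t 15.7 F [ 0.   0.2 -2.6] w 0.0219 pos [ 0.5515 -0.0171  0.0388]
```

```bash
python3 -m crank '{"offset":[[0,0,0.5],[0,0,1],[0,0,1.5],[0,0,1.5]],"roll":[0,0,0,0],"fingers":[1,1,1,1]}' 40
python3 -m crank '{"offset":[[-2,-2,0],[-4,-4,0],[-6,-6,0],[-8,-8,0],[-8,-8,0]],"roll":[0,0,0,0,0],"fingers":[1,1,1,1,1]}' 40
python3 -c "
from h import *
off(.5665,-.0098,.0385)"
```

```text
clock: 16.1
eef_pos: [0.5525, -0.0173, 0.0385]
orientation: [[-0.305, -0.952, 0.002], [-0.952, 0.305, -0.0], [-0.0, -0.002, -1.0]]
contact_force: [-1.0, 0.4, 6.6]
gripper_width: 0.0218
clock: 16.6
eef_pos: [0.563, -0.0121, 0.0385]
orientation: [[-0.305, -0.952, 0.003], [-0.952, 0.305, -0.0], [-0.0, -0.003, -1.0]]
contact_force: [1.1, 0.1, 5.9]
gripper_width: 0.0217
off mm [-3.2 -2.6 -0. ] yaw -107.77 t 16.6 F [1.1 0.1 5.9] w 0.0217 pos [ 0.563  -0.0121  0.0385]
```

```bash
cat > f.py <<'E'
from h import *
o=observe();R=np.array(o["orientation"]);print("Ftool",(R.T@o["contact_force"]).round(1),"M",(R.T@o["moment"]).round(2),end=" ");off(.5665,-.0098,.0385,o)
E
python3 -m crank '{"offset":[[-0.5,0,-0.4],[-1,0,-0.4],[-1.5,0,-0.4],[-1.5,0,-0.4]],"roll":[0,0,0,0],"fingers":[1,1,1,1]}' 40 >/dev/null; python3 f.py
python3 -m crank '{"offset":[[0,-0.5,0],[0,-1,0],[0,-1.5,0],[0,-1.5,0]],"roll":[0,0,0,0],"fingers":[1,1,1,1]}' 40 >/dev/null; python3 f.py
python3 -m crank '{"offset":[[-0.5,0,0],[-1,0,0],[-1,0,0],[-1,0,0]],"roll":[0,0,0,0],"fingers":[1,1,1,1]}' 40 >/dev/null; python3 f.py
python3 -m crank '{"offset":[[0,-0.5,0],[0,-1,0],[0,-1,0],[0,-1,0]],"roll":[0,0,0,0],"fingers":[1,1,1,1]}' 40 >/dev/null; python3 f.py
```

```text
Ftool [ 1.4  0.1 -6.4] M [-0.17  0.17 -0.09] off mm [-2.1 -3.2 -0. ] yaw -107.78 t 17.0 F [-0.6 -1.3  6.4] w 0.0218 pos [ 0.5628 -0.0109  0.0385]
Ftool [ 1.5  1.1 -8.6] M [-0.41  0.04 -0.  ] off mm [-1.9 -2.2 -0. ] yaw -107.77 t 17.4 F [-1.5 -1.1  8.6] w 0.0216 pos [ 0.5639 -0.0109  0.0385]
Ftool [ 1.9  0.9 -7.1] M [-0.21  0.14  0.04] off mm [-1.1 -1.9 -0. ] yaw -107.78 t 17.8 F [-1.5 -1.6  7.1] w 0.0218 pos [ 0.5644 -0.0103  0.0385]
Ftool [ 0.1  1.7 -7.3] M [-0.42  0.06 -0.02] off mm [-0.9 -1.1 -0. ] yaw -107.77 t 18.2 F [-1.6  0.4  7.3] w 0.0215 pos [ 0.5651 -0.0103  0.0385]
```

```bash

python3 -m crank '{"offset":[[-0.5,0,-0.4],[-1,0,-0.4],[-1,0,-0.4],[-1,0,-0.4]],"roll":[0,0,0,0],"fingers":[1,1,1,1]}' 40 >/dev/null; python3 f.py
python3 -m crank '{"offset":[[0,-0.5,0],[0,-1,0],[0,-1,0],[0,-1,0]],"roll":[0,0,0,0],"fingers":[1,1,1,1]}' 40 >/dev/null; python3 f.py
python3 -m crank '{"offset":[[-0.5,0,0],[-1,0,0],[-1,0,0],[-1,0,0]],"roll":[0,0,0,0],"fingers":[1,1,1,1]}' 40 >/dev/null; python3 f.py
python3 -m crank '{"offset":[[0,-0.5,0],[0,-1,0],[0,-1,0],[0,-1,0]],"roll":[0,0,0,0],"fingers":[1,1,1,1]}' 40 >/dev/null; python3 f.py
```

```text
Ftool [ 0.7 -0.1 -6.6] M [-0.19  0.15 -0.03] off mm [-0.1 -1.1 -0. ] yaw -107.77 t 18.6 F [-0.1 -0.6  6.6] w 0.0213 pos [ 0.5654 -0.0095  0.0385]
Ftool [ 0.3  2.1 -5.8] M [-0.26  0.05  0.02] off mm [ 0.1 -0.4 -0. ] yaw -107.77 t 19.0 F [-2.1  0.4  5.8] w 0.0217 pos [ 0.5661 -0.0096  0.0385]
Ftool [ 0.6  0.1 -6.8] M [-0.14  0.18  0.  ] off mm [ 0.9 -0.1 -0. ] yaw -107.77 t 19.4 F [-0.3 -0.6  6.8] w 0.0215 pos [ 0.5666 -0.0089  0.0385]
Ftool [ 1.7  3.1 -8.8] M [-0.64  0.14 -0.08] off mm [ 0.9  0.1 -0. ] yaw -107.77 t 19.8 F [-3.5 -0.6  8.8] w 0.0217 pos [ 0.5668 -0.0089  0.0385]
```

```bash

python3 -m crank '{"offset":[[-0.5,0,0],[-1,0,0],[-1,0,0],[-1,0,0]],"roll":[0,0,0,0],"fingers":[1,1,1,1]}' 40 >/dev/null; python3 f.py
python3 -m crank '{"offset":[[0,-0.5,0],[0,-1,0],[0,-1,0],[0,-1,0]],"roll":[0,0,0,0],"fingers":[1,1,1,1]}' 40 >/dev/null; python3 f.py
python3 -m crank '{"offset":[[-0.5,0,0],[-1,0,0],[-1,0,0],[-1,0,0]],"roll":[0,0,0,0],"fingers":[1,1,1,1]}' 40 >/dev/null; python3 f.py
```

```text
Ftool [ 5.6  3.8 -9.6] M [-0.64  0.7  -0.04] off mm [ 1.   0.1 -0. ] yaw -107.76 t 20.2 F [-5.3 -4.2  9.6] w 0.0218 pos [ 0.5669 -0.0089  0.0385]
Ftool [  5.4   8.5 -13.1] M [-1.21  0.7  -0.07] off mm [ 1.   0.1 -0. ] yaw -107.75 t 20.6 F [-9.7 -2.6 13.2] w 0.0216 pos [ 0.5669 -0.0089  0.0385]
Ftool [  9.1   8.6 -14.1] M [-1.29  1.3  -0.04] off mm [ 1.  0. -0.] yaw -107.75 t 21.0 F [-10.9  -6.   14.1] w 0.0219 pos [ 0.5669 -0.0088  0.0385]
```

Both rails are now felt at about 9 N each, and the position agrees with the prediction to 1 mm. I'll do a final check picture after a short hold.

```bash
python3 -m crank '{"offset":[[0,0,0],[0,0,0],[0,0,0],[0,0,0],[0,0,0]],"roll":[0,0,0,0,0],"fingers":[1,1,1,1,1]}' 40 >/dev/null; python3 f.py
python3 - <<'E'
from h import *
s=snap("wrist");t=snap("top");Wt=cloud(t)
cv2.imwrite("pics/w8.png",np.hstack([s["color"][100:400,80:480],cv2.resize(t["color"][180:280,230:363],(400,300),interpolation=3)]))
W=cloud(s);z=W[...,2]
P=W[(z>.028)&(z<.0345)&(np.hypot(W[...,0]-.5518,W[...,1]+.0166)<.075)]
near=Wt[np.hypot(Wt[...,0]-.491,Wt[...,1]+.375)<.05]
P=near[(near[:,2]>.065)&(near[:,2]<.09)];print("pots",cv2.minAreaRect((P[:,:2]*1000).astype(np.float32)),np.median(P[:,2]))
E
python3 f.py
```

```text
Ftool [  8.6   8.5 -14.7] M [-1.29  1.26 -0.07] off mm [ 1.   0.1 -0. ] yaw -107.75 t 21.5 F [-10.7  -5.6  14.8] w 0.0214 pos [ 0.5669 -0.0089  0.0385]
pots ((489.42425537109375, -374.11224365234375), (55.981407165527344, 58.037357330322266), 23.45337677001953) 0.07542954637246324
Ftool [  8.    8.3 -14.2] M [-1.28  1.23 -0.03] off mm [ 1.   0.1 -0. ] yaw -107.75 t 21.6 F [-10.3  -5.1  14.3] w 0.0219 pos [ 0.5669 -0.0089  0.0385]
```

View pics/w8.png

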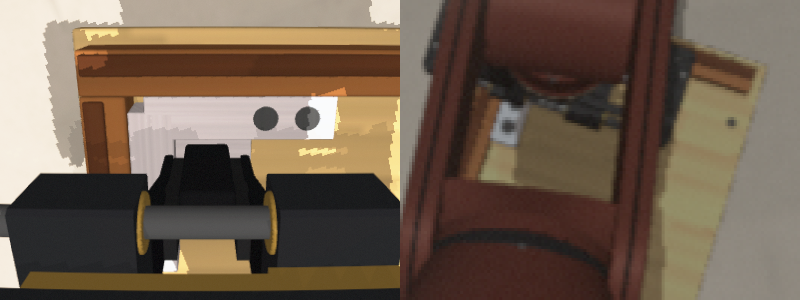

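The square lies in the corner, its top edge along the far rail at y≈96 and its left edge along the left rail at x≈130 with no visible gap. The forces are steady and the pots are nested. Handing in.

```bash
python3 -c "
from station import *
print(job_done())"
```

```text
the job is handed in; nothing more can be done
None
```

The job was handed in at about 21.6 s of the 69 s allowed, with every end condition I could check looking met; no verdict is reported.

- **Pots:** I gripped pot_a at its rim, nested it upright in pot_b on the table and let it go. In the wrist picture the two were concentric, with the upper rim at about 0.077–0.079 m (expected 0.077 m). The final top view put the rim at 0.075 m, within camera error.
- **Square:** I took it by its black grip, laid it flat on the board and slid it into the corner in 1 mm steps until both rails pushed back. The last readings were steady:
  - **Push:** about 8 N along each rail's direction (at most 9 N) and about 14 N down on the board.
  - **Position:** it stopped within 1 mm of where the wrist camera had predicted.
  - **Yaw:** -17.75°, against -17.7° measured for the board.
  - **Gap:** none visible at either rail.
- **Grip:** the gripper was still holding the grip at 22 mm, commanded to 40 N, when I handed in.
- **Other things:** I saw no contact with the stamp, cream jar, tweezers or yellow pots, but I did not re-measure them.

Nothing failed. The one disagreement was that the top and wrist cameras differed by 2–4 mm, so I relied on the wrist camera and on contact for the final fit.

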